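# Park the cleaned hose fitting in its bore

### The job

Take the hose fitting that hangs at the red place of the drying stand, find the bore of the parking rack that matches its stem's diameter, and press it fully home there, flange flush on the strip, then let go. Feel for the bore gently: never bear on the rack with more than 25 N. Leave the other two fittings and everything else as they are.

Things in the scene. Friction and masses are not known exactly. Their poses are not given: they have to be found in the camera images.
- fitting15: Loose steel hose fitting with a yellow flange, 110 g, round, upright. Origin: centre of the stem's underside, z up. Going up: stem 15 mm in diameter, 30 mm long (foot bevelled 1 mm); yellow flange 36 mm in diameter, 30 to 36 mm; dark round grip 24 mm in diameter, 36 to 70 mm (hold it here); thin barb to 84 mm. It starts hanging by its flange in one of the stand's three places.
- fitting18: Loose steel hose fitting with a green flange, 110 g, round, upright. Origin: centre of the stem's underside, z up. Going up: stem 18 mm in diameter, 30 mm long (foot bevelled 1 mm); green flange 36 mm in diameter, 30 to 36 mm; dark round grip 24 mm in diameter, 36 to 70 mm (hold it here); thin barb to 84 mm. It starts hanging by its flange in one of the stand's three places.
- fitting21: Loose steel hose fitting with a blue flange, 110 g, round, upright. Origin: centre of the stem's underside, z up. Going up: stem 21 mm in diameter, 30 mm long (foot bevelled 1 mm); blue flange 36 mm in diameter, 30 to 36 mm; dark round grip 24 mm in diameter, 36 to 70 mm (hold it here); thin barb to 84 mm. It starts hanging by its flange in one of the stand's three places.
- stand: Fixed drying stand: two level steel rails along its y axis, tops 50 mm up, 28 mm apart, with end posts; 210 mm long, 70 mm wide. Origin: centre of its underside. Three fittings hang upright between the rails, stem foot 20 mm up, within 4 mm of three places: the middle one, at the origin, painted red on both rails, the others at y = -65 and +65 mm.
- red_place (a point): Centre of the stand's red place, between the rails at the height of their tops (50 mm). The fitting that hangs nearest to it is the one to park.
- rack: Fixed parking rack: dark steel tray 76 x 260 mm holding an aluminium strip 60 x 220 mm, its top 50 mm above the table. Origin: centre of the tray's underside, z up, y along the row. The strip has a graded row of five upright round bores 40 mm apart, the smallest at the -y end, for stems of 12, 15, 18, 21 and 24 mm, at y = -80, -40, 0, +40, +80 mm from the strip's middle.
- tray_middle (a point): Point fixed to the tray, over its middle at the height of the strip's top. The strip's own middle lies up to 12 mm from here, either way along the row (none across): it has play in the tray and stays put by stiff friction, 18 N. So feel for the mouth along the row, the stem resting lightly on the strip. Each bore is 1 mm wider than its stem, its mouth bevelled 1 mm.
- home_height (a point): Point 20 mm over the table in the tray's middle: a stem's foot is at this height when its flange is flush on the strip. In every bore a black plunger stands 24 mm below the strip's top, held by about 6 N of friction; it stays where pushed and has 8 mm of travel. So a stem let in stands 6 mm proud until pressed down; then the flange lands and the force climbs.
- bottle_a: Clear glass bottle 64 mm wide, 115 mm tall; bystander, leave it alone. Origin: centre of its underside.
- bottle_b: Clear glass bottle 64 mm wide, 115 mm tall; bystander, leave it alone. Origin: centre of its underside.
- bottle_c: Amber glass bottle 64 mm wide, 115 mm tall; bystander, leave it alone. Origin: centre of its underside.
- wrench: Steel wrench 150 mm long lying flat; bystander, leave it alone. Origin: middle of its length, underside.
- dish: White bowl 72 mm wide, 25 mm high; bystander, leave it alone. Origin: centre of its underside.
- collar: Brass ring 40 mm wide, 18 mm high; bystander, leave it alone. Origin: centre of its underside.
Mind the look-alikes: they are no part of the job. What is shaped like the fitting15 but turquoise is not meant.

How it is judged:
At the end, for the whole second after the job is handed in: The fitting that hung at the red place stands upright (within 0.06 rad) and at rest in the bore of its own stem size, flange flush on the strip (less than 1.6 mm proud) and its axis within 4 mm of the row's line; the other two fittings are within 20 mm of where they hung, away from the red place (((z of fitting15 in the frame of rack between 0.0175 and 0.0216 m and x of fitting15 in the frame of rack between -0.004 and 0.004 m and y of fitting15 in the frame of rack between -0.054 and -0.026 m and angle between fitting15's own z axis and vertical below 0.06 rad and linear speed of fitting15 below 0.02 m/s and distance of each of fitting18, fitting21 from where it was at the start of the episode below 0.02 m and horizontal distance between each of fitting18, fitting21 and red_place above 0.04 m) or (z of fitting18 in the frame of rack between 0.0175 and 0.0216 m and x of fitting18 in the frame of rack between -0.004 and 0.004 m and y of fitting18 in the frame of rack between -0.014 and 0.014 m and angle between fitting18's own z axis and vertical below 0.06 rad and linear speed of fitting18 below 0.02 m/s and distance of each of fitting15, fitting21 from where it was at the start of the episode below 0.02 m and horizontal distance between each of fitting15, fitting21 and red_place above 0.04 m) or (z of fitting21 in the frame of rack between 0.0175 and 0.0216 m and x of fitting21 in the frame of rack between -0.004 and 0.004 m and y of fitting21 in the frame of rack between 0.026 and 0.054 m and angle between fitting21's own z axis and vertical below 0.06 rad and linear speed of fitting21 below 0.02 m/s and distance of each of fitting15, fitting18 from where it was at the start of the episode below 0.02 m and horizontal distance between each of fitting15, fitting18 and red_place above 0.04 m))); the robot touches nothing.
It fails at once if any fitting bears on the rack with more than 25 N (contact force between any of fitting15, fitting18, fitting21 and rack above 25 N).
It fails at once if the robot itself bears on the rack with more than 25 N (contact force between the arm and rack above 25 N).
It fails at once if the fingers bear on the rack with more than 25 N (contact force between the fingers and rack above 25 N).
It fails at once if a bottle, the wrench, the dish or the brass ring is moved more than 30 mm (distance of any of bottle_a, bottle_b, bottle_c, wrench, dish, collar from where it was at the start of the episode above 0.03 m).
It also fails if it takes over 64 s, if anything falls off the work surface, if the arm or the gripper's body presses on something with over 40 N, if the wrist force passes 120 N, or if a joint passes its speed limit or range.

### The arm

A 6-joint arm with a two-finger parallel gripper is mounted at the origin on the work surface. World frame = base frame: x ahead of the robot, y to its left, z up, the work surface at z = 0. Lengths are in m, angles in rad, forces in N, time in s.
With the tool pointing down it reaches from about 0.325 to 0.775 m from the base axis. Payload 5.5 kg.
Tool frame: the origin (TCP) lies between the finger pads; the fingertips stand 8 mm ahead of it and the grasp point (between the pads) lies 11 mm behind it (tcp_to_tips is the distance from the TCP to the fingertips, in m); z points along the fingers, y is the line along which they close (so a half turn about z gives the same grasp; the last joint's range is limited). The gripper opens to 88 mm and grips with 3 to 60 N. Pads are 20 mm wide; open, the fingers measure 115 mm over their backs; the gripper's body (75 mm by 178 mm) begins 61 mm behind the grasp point.
Start: joints at [-1.337, 0.091, 1.231, -0, 1.82, -0.057], TCP at [0.172, -0.575, 0.231] pointing down, gripper open.
Joint ranges: [-2.87, 2.87], [-0.86, 2.18], [0.17, 2.46], [-1.51, 4.65], [0.06, 2.69], [-2.65, 2.65]. Speed limits (rad/s): [2.57, 2.57, 3.01, 3.14, 3.14, 3.14].

### API

Orientations are given as a unit quaternion [w, x, y, z].
In Python, from bench import * gives the robot as it stands. Calls block until the motion is done:
- move_to(position, orientation): joint-space move of the TCP to a pose.
- move_l(position, speed=0.15, orientation=None): straight line of the TCP; orientation=None keeps the orientation; speed is the mean speed in m/s.
- movej(angles): joint-space move.
- gripper_open() and close(): open the fingers fully, or close them until they stop; the grip force is fixed at half the most.
- hold(seconds).
- inverse_kinematics(position, orientation): joint angles nearest the present ones, or None.
- state(): the state.
- get_image(name): name is "side" or "top"; returns a dict with "frame" (480x640x3 uint8, blue, green, red), "depth" (480x640 float32, m along the optical axis (not along the pixel's ray), 0 where there is no reading), "camera_matrix" (3x3 intrinsics, pixels), "view" (4x4, takes a point from world to camera coordinates). Camera axes: x right, y up, looking along -z (the intrinsics and any distortion apply to the point x, -y, -z); pixel columns grow to the right and rows downward; lengths in m; the calibration is good to about 2 mm. A picture is of the moment at which its call begins.
A pose or a line that the arm cannot do raises IKError and nothing moves.
- job_done(): hands the job in, once; it reports no verdict.
The state is a dict: "time": time; "joint_pos": joint angles; "dq": joint speeds; "joint_torque": joint torques, N m; "ee_pos": TCP position; "ee_rot": TCP orientation; "ft_force": force on the tool from outside, world axes, zero at the start; "moment": the same for the moment, N m; "finger_gap": finger opening in m.
Only numpy, scipy, OpenCV 4.12 (cv2) and the standard library are available. Lean on these libraries where they do the work, as an engineer would, in place of code of your own. Each camera call takes 0.05 s, during which the arm holds its last target. There are 200 camera calls.

## Working session

There is one attempt and no reset: what is moved stays moved. The work goes in short steps, each a Python script; the robot and the scene stay as the last script left them, time stands still between calls to the robot, and variables do not carry over. Pictures are saved under pics/ and viewed, on a budget of 10 in all, crops included, one or two more only if the job needs it, and the job is handed in when it is done.

```bash
mkdir -p pics; ls; python3 - <<'E'
from bench import *
import cv2
for n in("top","side"):
    g=get_image(n); cv2.imwrite(f"pics/{n}0.png",g["frame"]); print(n,g["camera_matrix"].tolist(),g["view"].round(4).tolist(),(g["depth"]>0).mean())
s=state();print({k:s[k] for k in("time","ee_pos","ee_rot","ft_force","finger_gap")})
E
```

```text
pics
top [[471.03229291109596, 0.0, 316.56275475183065], [0.0, 471.03229291109596, 233.24829605121027], [0.0, 0.0, 1.0]] [[0.0298, -0.9995, 0.0081, -0.0208], [0.9973, 0.0303, 0.0664, -0.5538], [-0.0666, 0.0061, 0.9978, -0.8726], [0.0, 0.0, 0.0, 1.0]] 0.9960904947916667
side [[499.01846787868817, 0.0, 317.13346785694915], [0.0, 499.01846787868817, 229.9475915729156], [0.0, 0.0, 1.0]] [[-0.786, -0.6178, 0.0236, 0.4536], [0.3364, -0.3953, 0.8548, -0.2514], [-0.5188, 0.6797, 0.5185, -0.8011], [0.0, 0.0, 0.0, 1.0]] 0.9959798177083333
{'time': 0.1, 'ee_pos': array([ 0.17197963, -0.57457961,  0.22963633]), 'ee_rot': array([-8.36364842e-04,  9.89447345e-01,  1.44890459e-01, -7.89206444e-05]), 'ft_force': array([0.20865205, 0.05245417, 0.15136387]), 'finger_gap': 0.08779831797888012}
```

View pics/top0.png

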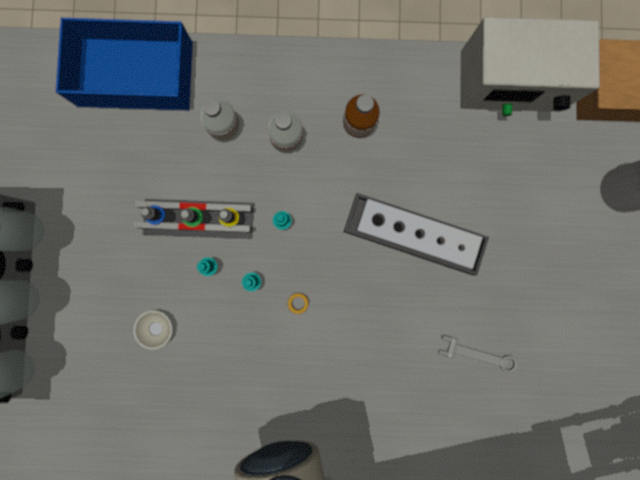

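View pics/side0.png

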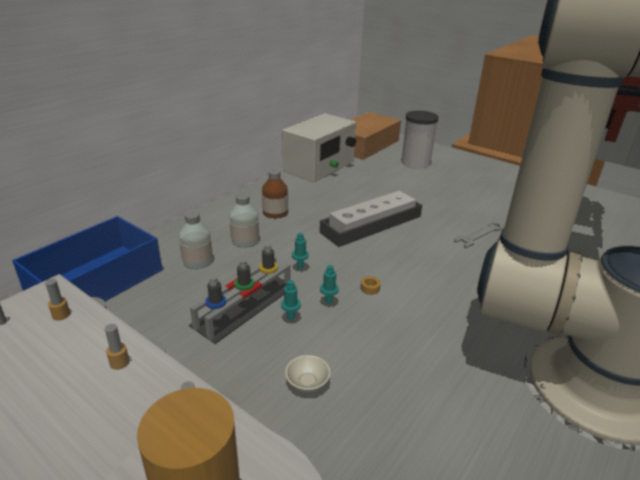

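Top view: the stand holds blue (152,214), green (192,216, between the red paint) and yellow (229,217). The turquoise look-alikes are at (283,220), (207,266) and (252,281). The rack is at (418,234), with its smallest bore at the right end. By the description the target is green, fitting18, which goes in the middle (18 mm) bore. Next I measure and take one close crop.

```bash
cat > h.py <<'E'
from bench import *
import cv2, numpy as np
def ray(g,uv,z):
    K=g["camera_matrix"];V=g["view"];R=V[:3,:3];c=-R.T@V[:3,3]
    d=np.linalg.solve(K,[uv[0],uv[1],1.]);d=R.T@(d*[1,-1,-1])
    return c+d*(z-c[2])/d[2]
def proj(g,p):
    q=g["view"][:3,:3]@p+g["view"][:3,3];q=g["camera_matrix"]@(q*[1,-1,-1]);return q[:2]/q[2]
def depthz(g,uv):
    u,v=map(int,np.round(uv));d=g["depth"][v,u];K=g["camera_matrix"];V=g["view"]
    q=np.linalg.solve(K,[u,v,1.])*d*[1,-1,-1];return V[:3,:3].T@(q-V[:3,3])
def blobs(m,amin=8):
    n,l,s,c=cv2.connectedComponentsWithStats(m.astype(np.uint8)*255)
    return [(s[i,4],c[i],l==i) for i in range(1,n) if s[i,4]>=amin]
E
python3 - <<'E'
from h import *
g=get_image("top");f=g["frame"];h=cv2.cvtColor(f,cv2.COLOR_BGR2HSV);H,S,V=cv2.split(h)
roi=np.zeros(H.shape,bool);roi[190:245,130:260]=1
for nm,lo,hi in(("green",45,80),("blue",100,125),("yellow",22,34)):
    for a,c,m in blobs((H>=lo)&(H<=hi)&(S>110)&(V>60)&roi,25):
        pts=cv2.findNonZero(m.astype(np.uint8));(cc,r)=cv2.minEnclosingCircle(pts);e=cv2.fitEllipse(cv2.convexHull(pts))
        print(nm,a,c.round(1),"circ",np.round(cc,1),round(r,1),"ell",np.round(e[0],1),np.round(e[1],1),"w",ray(g,cc,.056).round(4),ray(g,e[0],.056).round(4))
for a,c,m in blobs(((H<8)|(H>172))&(S>130)&(V>60)&roi,15): print("red",a,c.round(1),ray(g,c,.05).round(4))
# rack strip
r2=np.zeros(H.shape,bool);r2[180:290,330:500]=1
b=[x for x in blobs((V>170)&(S<50)&r2,500)];a,c,m=b[0]
cs,_=cv2.findContours(m.astype(np.uint8),cv2.RETR_CCOMP,cv2.CHAIN_APPROX_NONE)
out=max(cs,key=cv2.contourArea);q=cv2.boxPoints(cv2.minAreaRect(out));w=np.array([ray(g,p,.05) for p in q])
print("strip",len(b),q.round(1).tolist(),w.round(4).tolist(),"mid",w.mean(0).round(4),"sides",[round(np.linalg.norm(w[i]-w[i-1]),4) for i in range(4)],"depth z",[depthz(g,(409,240))[2].round(4)])
B=[]
for k in cs:
    if k is out or cv2.contourArea(k)<8: continue
    M=cv2.moments(k);u=(M["m10"]/M["m00"],M["m01"]/M["m00"]);p=ray(g,u,.05);B.append(p);print("bore",np.round(u,1),cv2.contourArea(k),p.round(4))
B=np.array(sorted(B,key=lambda p:p[1]));d=np.diff(B[:,:2],axis=0);print("pitch",np.linalg.norm(d,axis=1).round(4),"yaw of +y",np.degrees(np.arctan2(*(B[-1]-B[0])[[1,0]])))
# tray
dk=(V<75)&r2; t=max(blobs(dk|m.astype(bool),500),key=lambda x:x[0]);q=cv2.boxPoints(cv2.minAreaRect(cv2.findNonZero(t[2].astype(np.uint8))));print("tray px",q.round(1).tolist())
cr=np.vstack([cv2.resize(f[185:250,130:300],None,fx=4.6,fy=4.6,interpolation=3)[:,:780],cv2.resize(f[185:280,335:500],None,fx=3,fy=3)[:, :780] if 0 else np.zeros((0,780,3),np.uint8)])
s=get_image("side");cs_=cv2.resize(s["frame"][240:345,185:355],(780,int(105*780/170/2)*1))
cs_=cv2.resize(s["frame"][245:340,185:385],None,fx=3,fy=3);cs_=cv2.copyMakeBorder(cs_,0,0,0,780-cs_.shape[1],0) if cs_.shape[1]<780 else cs_[:,:780]
cv2.imwrite("pics/crop1.png",np.vstack([cr,cs_]))
E
```

```text
green 122 [195.5 217.9] circ [192.5 217.5] 10.1 ell [192.1 216.6] [17.4 20.7] w [0.5735 0.2217 0.056 ] [0.5751 0.2225 0.056 ]
blue 140 [157.5 215.6] circ [155. 215.] 10.3 ell [154.6 214.6] [17.9 21. ] w [0.576  0.2897 0.056 ] [0.5767 0.2904 0.056 ]
yellow 161 [231.3 218.4] circ [228.9 217.3] 10.5 ell [228.9 217. ] [18.3 21.3] w [0.5758 0.1559 0.056 ] [0.5765 0.156  0.056 ]
red 144 [192.7 205.3] [0.5964 0.224  0.05  ]
red 126 [191.4 226.9] [0.5568 0.2244 0.05  ]Traceback (most recent call last):
  File "<stdin>", line 11, in <module>
IndexError: list index out of range
```

```bash
python3 - <<'E'
from h import *
g=get_image("top");f=g["frame"];h=cv2.cvtColor(f,cv2.COLOR_BGR2HSV);H,S,V=cv2.split(h)
r2=np.zeros(H.shape,bool);r2[180:290,335:500]=1
print("V strip",V[240,409],V[215,375],S[240,409],"tableV",V[270,420],"tray",V[210,350])
th=(int(V[240,409])+int(V[270,420]))/2
a,c,m=max(blobs((V>th)&(S<60)&r2,300),key=lambda x:x[0])
cs,_=cv2.findContours(m.astype(np.uint8),cv2.RETR_CCOMP,cv2.CHAIN_APPROX_NONE)
out=max(cs,key=cv2.contourArea);q=cv2.boxPoints(cv2.minAreaRect(out));w=np.array([ray(g,p,.05) for p in q])
print("strip",a,q.round(1).tolist(),"mid",w.mean(0).round(4),"sides",[round(float(np.linalg.norm(w[i]-w[i-1])),4) for i in range(4)],"depth z",depthz(g,(409,240))[2].round(4))
B=[]
for k in cs:
    if k is out or cv2.contourArea(k)<8: continue
    M=cv2.moments(k);u=(M["m10"]/M["m00"],M["m01"]/M["m00"]);p=ray(g,u,.05);B.append(p);print("bore",np.round(u,1),cv2.contourArea(k),p.round(4))
B=np.array(sorted(B,key=lambda p:p[1]));d=np.diff(B[:,:2],axis=0);print("pitch",np.linalg.norm(d,axis=1).round(4),"yaw",np.degrees(np.arctan2(*(B[-1]-B[0])[[1,0]])))
s=get_image("side");fs=s["frame"]
hs=cv2.cvtColor(fs,cv2.COLOR_BGR2HSV);rr=np.zeros(H.shape,bool);rr[255:310,200:290]=1
for a,c,m in blobs((hs[...,0]>=45)&(hs[...,0]<=80)&(hs[...,1]>90)&(hs[...,2]>40)&rr,15):
    e=cv2.fitEllipse(cv2.convexHull(cv2.findNonZero(m.astype(np.uint8))));print("side green",a,c,np.round(e[0],1),"w z.055",ray(s,e[0],.055).round(4))
print("side pred of flange", proj(s,np.array([.5748,.2223,.055])))
A=cv2.resize(f[185:250,130:300],None,fx=4,fy=4,interpolation=3);C=cv2.resize(fs[245:340,185:355],None,fx=3,fy=3)
C=cv2.copyMakeBorder(C,0,0,0,A.shape[1]-C.shape[1],0)
cv2.imwrite("pics/crop1.png",np.vstack([A,C]))
E
```

```text
V strip 166 56 6 tableV 121 tray 90
strip 3337 [[357.5, 229.5], [367.6000061035156, 199.1999969482422], [481.6000061035156, 237.1999969482422], [471.5, 267.5]] mid [ 0.5578 -0.1919  0.05  ] sides [0.2186, 0.0589, 0.2196, 0.0587] depth z 0.0477
bore [461.2 247.3] 62.5 [ 0.5344 -0.2687  0.05  ]
bore [440.3 240.3] 85.5 [ 0.5461 -0.2303  0.05  ]
bore [419.5 233.2] 120.0 [ 0.5579 -0.192   0.05  ]
bore [398.9 226.3] 152.5 [ 0.5694 -0.154   0.05  ]
bore [377.9 219.4] 186.5 [ 0.5809 -0.1153  0.05  ]
pitch [0.0401 0.04   0.0397 0.0404] yaw 73.14215270098998
side green 102 [243.92156863 285.08823529] [243.8 283. ] w z.055 [0.5769 0.2215 0.055 ]
side pred of flange [244.32016064 283.63402871]
```

View pics/crop1.png

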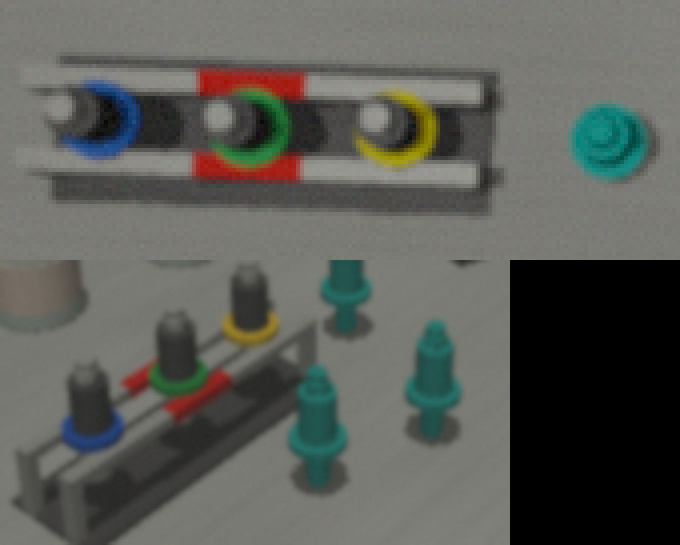

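The crop confirms it: the green-flanged fitting18 sits between the red paint, and blue and yellow hang either side. The bore pitch measures 40 mm and the strip 219 x 59 mm, both as described. I'll grasp across the rails.

```bash
cat >> h.py <<'E'
from scipy.spatial.transform import Rotation as Ro
def down(deg):
    a=np.radians(deg);y=np.array([np.cos(a),np.sin(a),0]);z=np.array([0,0,-1.])
    q=Ro.from_matrix(np.c_[np.cross(y,z),y,z]).as_quat();return q[[3,0,1,2]]
def st(t=""):
    s=state();print(t,round(s["time"],2),"p",s["ee_pos"].round(4),"f",s["ft_force"].round(1),"m",s["moment"].round(2),"gap",round(s["finger_gap"],4));return s
E
python3 - <<'E'
from h import *
for d in(0,180):
    for p,dd in(((.5755,.2222,.2),d),((.5578,-.192,.15),d-16.86)):
        j=inverse_kinematics(np.array(p),down(dd));print(d,None if j is None else np.round(j,2))
j0=state()["joint_pos"]
js={d:inverse_kinematics(np.array([.5755,.2222,.17]),down(d)) for d in(0,180)}
d=min((d for d in js if js[d] is not None),key=lambda d:abs(js[d][5]));print("use",d)
st();move_to([.5755,.2222,.17],down(d));st("above")
move_l([.5755,.2222,.068],.12);s=st("down")
g=get_image("side");cv2.imwrite("pics/pre.png",cv2.resize(g["frame"][180:345,150:370],None,fx=3,fy=3))
E
```

```text
0 [ 0.31  0.13  1.24 -0.    1.77  0.31]
0 [-0.39  0.06  1.4  -0.    1.68 -0.09]
180 None
180 None
use 0
 0.25 p [ 0.172  -0.5747  0.2301] f [1.1 0.3 1. ] m [-0.06 -0.01  0.  ] gap 0.0874
above 3.38 p [0.5758 0.2214 0.1701] f [0.4 0.2 0.6] m [-0.01 -0.08 -0.01] gap 0.0876
down 4.38 p [0.5761 0.2224 0.0691] f [0.1 0.3 0.3] m [ 0.01 -0.07  0.03] gap 0.0878
```

View pics/pre.png

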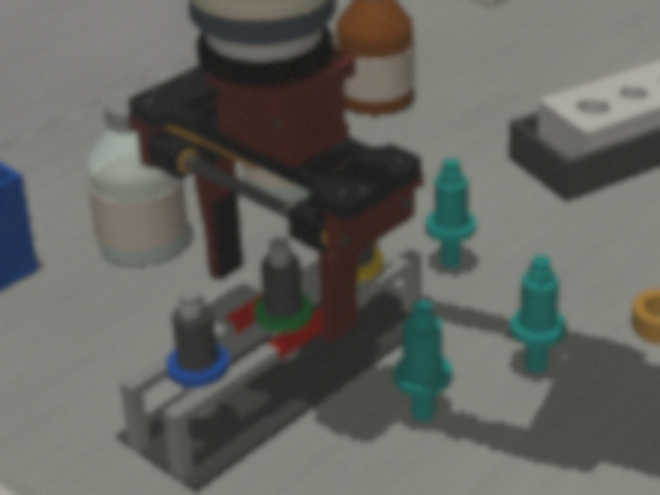

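The fingers straddle the green fitting's grip (around (280,285) in the crop) and clear blue and yellow. I'll close, lift and carry it over the rack.

```bash
python3 - <<'E'
from h import *
close();s=st("closed")
p=s["ee_pos"]
move_l([.5755,.2222,.15],.12);st("lift")
move_to([.5578,-.192,.15],down(-16.86));st("over")
move_l([.5578,-.192,.112],.1);hold(.3);s=st("low")
for n in("side","top"):
    g=get_image(n);f=g["frame"];cv2.imwrite(f"pics/low_{n}.png",f)
    h=cv2.cvtColor(f,cv2.COLOR_BGR2HSV)
    u=proj(g,np.array([.5578,-.192,.1]));print(n,"pred flange px",proj(g,np.array([.5578,-.192,.112-.048+.033])).round(1))
    rr=np.zeros(h.shape[:2],bool);a,b=int(u[1]),int(u[0]);rr[a-60:a+60,b-60:b+60]=1
    for ar,c,m in blobs((h[...,0]>=45)&(h[...,0]<=80)&(h[...,1]>90)&(h[...,2]>35)&rr,10):
        print(ar,c.round(1),ray(g,c,.112-.048+.033).round(4))
    if n=="side": cv2.imwrite("pics/lowc.png",cv2.resize(f[a-90:a+70,b-110:b+110],None,fx=3.5,fy=3.5,interpolation=3))
E
```

```text
closed 5.44 p [0.5755 0.2222 0.068 ] f [0.4 0.5 0.1] m [-0.05 -0.19  0.01] gap 0.0231
lift 6.28 p [0.5751 0.2221 0.1489] f [ 0.2 -0.4 -2.4] m [-0.01 -0.14  0.03] gap 0.0236
over 7.81 p [ 0.5582 -0.191   0.1499] f [-0.4 -0.1 -0.5] m [-0.05 -0.04  0.01] gap 0.0231
low 8.64 p [ 0.5581 -0.1921  0.1128] f [ 0.2 -1.2 -1.5] m [-0.03 -0.1  -0.02] gap 0.0234
side pred flange px [375.2 189.4]
35 [333.5 163.4] [ 0.7215 -0.2487  0.097 ]
40 [374.4 190. ] [ 0.5576 -0.1884  0.097 ]
top pred flange px [425.7 231.5]
21 [419.  226.4] [ 0.5663 -0.1804  0.097 ]
```

View pics/lowc.png

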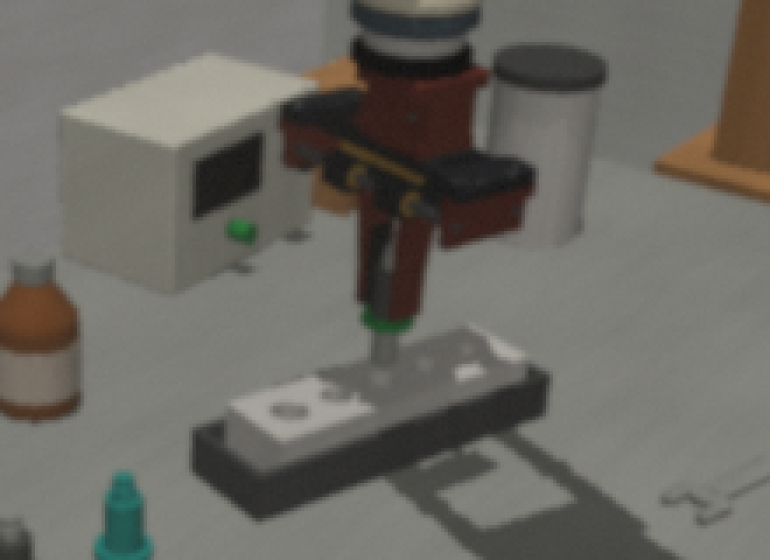

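The stem points down over the middle bore with the fitting upright; the flange is at about (374,190), within 1 px of prediction. I'll go down gently, watching the force.

```bash
cat >> h.py <<'E'
def fz(n=4):
    F=[]
    for _ in range(n): F.append(state()["ft_force"]); hold(.02)
    return np.mean(F,0)
def lower(xy,z0,z1,base,lim,step=.0005,verbose=True):
    z=z0
    while z>z1+1e-6:
        z-=step;move_l([*xy,z],.02);F=fz()-base
        if verbose: print(round(z,4),F.round(1),end=" | ")
        if F[2]>lim: break
    print();return z,F
E
python3 - <<'E'
from h import *
xy=(.5578,-.192)
move_l([*xy,.1005],.05);hold(.2);b=fz(10);st("base");print(b)
z,F=lower(xy,.1005,.0935,b,5);st("end")
E
```

```text
base 9.49 p [ 0.5579 -0.1921  0.1007] f [ 0.6  0.9 -0.9] m [-0.01 -0.06 -0.06] gap 0.0233
[-0.16474702  0.1183432  -1.85402676]
0.1 [ 0.3 -0.1  0.2] | 0.0995 [-0.1  0.2  0.2] | 0.099 [ 0.1 -0.1  0.4] | 0.0985 [-0.  -0.5  0.2] | 0.098 [ 0.7 -0.2  1.1] | 0.0975 [-0.9 -0.   2.4] | 0.097 [-0.7  0.2  5.1] | 
end 11.71 p [ 0.558  -0.1921  0.0975] f [-1.1 -0.   2.9] m [0.03 0.22 0.03] gap 0.0236
```

```bash
python3 - <<'E'
from h import *
u=np.array([np.cos(np.radians(73.14)),np.sin(np.radians(73.14))]);c=np.array([.5578,-.192]);b=np.array([-.16,.12,-1.85])
z=.0972
def slide(offs):
    global z
    for o in offs:
        xy=c+u*o;move_l([*xy,z],.02);F=fz()-b
        print(round(o*1e3,1),round(z,4),F.round(1),state()["moment"].round(2),end=" | ")
        if F[2]<2.5:
            z2,F=lower(xy,z,z-.0025,b,4.5,verbose=False)
            if F[2]<=4.5 or z2<.0955: z=z2;print("DROP",o,z,F.round(1));return o
            z=z2
        elif F[2]>7: z+=.0004
    print()
r=slide(np.arange(-.0007,-.0045,-.0007));st("end")
E
```

```text
-0.7 0.0972 [0.2 1.6 5.4] [ 0.33 -0.05  0.07] | -1.4 0.0972 [ 2.3 -0.6  1. ] [-0.07 -0.52 -0.  ] | 
DROP -0.0014 0.09469999999999999 [ 3.  -0.6  2.7]
end 13.93 p [ 0.5575 -0.1934  0.0949] f [ 3.5 -0.2  0.8] m [-0.27 -0.71  0.02] gap 0.0234
```

```bash
cat >> h.py <<'E'
def comply(xy,z0,z1,base,lim,step,k=.00012):
    z=z0;xy=np.array(xy,float);F=fz()-base
    while z>z1+1e-6:
        xy=xy+np.clip(k*F[:2],-.0003,.0003);z-=step;move_l([*xy,z],.02);F=fz()-base
        print(round(z,4),F.round(1),end=" | ")
        if F[2]>lim or np.hypot(*F[:2])>10: print("STOP");break
    print();return xy,z,F
E
python3 - <<'E'
from h import *
u=np.array([np.cos(np.radians(73.14)),np.sin(np.radians(73.14))]);c=np.array([.5578,-.192]);b=np.array([-.16,.12,-1.85])
xy,z,F=comply(c-u*.0014,.0947,.0755,b,5.5,.0012);print(xy.round(5).tolist(),z);st("end")
E
```

```text
0.0935 [ 4.2 -1.5  2.1] | 0.0923 [ 4.  -1.3  1.5] | 0.0911 [ 3.  -0.6  0.9] | 0.0899 [ 1.7 -0.   0.5] | 0.0887 [ 0.2 -0.3  0.6] | 0.0875 [ 0.1 -0.1  0.4] | 0.0863 [0.4 0.2 0.7] | 0.0851 [ 0.2 -0.1  0.2] | 0.0839 [ 0.2 -0.1  0.3] | 0.0827 [-0.2  0.3  0.1] | 0.0815 [0.4 0.1 0.5] | 0.0803 [-0.1  0.3  0.4] | 0.0791 [0.  0.  0.1] | 0.0779 [ 0.4 -0.1  0.2] | 0.0767 [-0.6 -0.3  0.4] | 0.0755 [0.3 0.1 0.4] | 
[0.55892, -0.19385] 0.0754999999999999
end 19.06 p [ 0.5589 -0.1938  0.0754] f [ 0.1 -0.  -1.6] m [-0.06 -0.05  0.03] gap 0.0237
```

The stem is in and running freely. Next I press past the plunger until the flange lands.

```bash
python3 - <<'E'
from h import *
b=np.array([-.16,.12,-1.85])
xy,z,F=comply([.55892,-.19385],.0755,.0655,b,12,.0005);print(xy.round(5).tolist(),z);st("end")
E
```

```text
0.075 [ 1.  -0.4  0.1] | 0.0745 [ 0.3 -0.4  0.3] | 0.074 [-0.1  0.3  0.5] | 0.0735 [-0.9  0.   3.6] | 0.073 [-1.5  0.3  6.4] | 0.0725 [0.5 0.1 6. ] | 0.072 [ 0.5 -0.   5.8] | 0.0715 [ 1.2 -0.2  5.9] | 0.071 [ 0.4 -1.1  5.5] | 0.0705 [ 0.5 -0.3  5.4] | 0.07 [-0.1  0.3  5.9] | 0.0695 [0.3 0.1 5.9] | 0.069 [-0.5  0.6  5.4] | 0.0685 [-0.3  0.2  6. ] | 0.068 [0.3 0.2 5.6] | 0.0675 [-1.4  0.3  7.9] | 0.067 [-1.4  0.2  9.4] | 0.0665 [-1.6  1.1 11. ] | 0.066 [-1.5  1.2 12.7] | STOP

[0.5586, -0.19373] 0.06599999999999999
end 25.14 p [ 0.5591 -0.194   0.0679] f [-1.1  0.6 10.1] m [0.14 0.43 0.02] gap 0.0234
```

The force climbed past the 6 N plateau with the TCP at 0.0679, so the flange has landed. Now release, retreat and check.

```bash
python3 - <<'E'
from h import *
xy=[.5589,-.1938]
move_l([*xy,.0676],.02);st("ease")
gripper_open();st("open");move_l([*xy,.17],.1);st("up")
move_to([.42,-.33,.25],down(-16.86));hold(.3);st("away")
s=get_image("side");t=get_image("top")
a=cv2.resize(s["frame"][165:265,310:430],None,fx=3.3,fy=3.3,interpolation=3);c=cv2.resize(t["frame"][180:280,340:500],None,fx=2.5,fy=3.3,interpolation=3)
cv2.imwrite("pics/fin.png",np.hstack([a,c]));cv2.imwrite("pics/top_fin.png",t["frame"])
def gb(g,p,z):
    h=cv2.cvtColor(g["frame"],cv2.COLOR_BGR2HSV);v=proj(g,np.array(p)).astype(int);r=np.zeros(h.shape[:2],bool);r[v[1]-25:v[1]+25,v[0]-25:v[0]+25]=1
    for ar,cc,m in blobs((h[...,0]>=45)&(h[...,0]<=80)&(h[...,1]>90)&(h[...,2]>35)&r,10):
        e=cv2.fitEllipse(cv2.convexHull(cv2.findNonZero(m.astype(np.uint8))));print(ar,np.round(e[0],1),ray(g,e[0],z).round(4),"pred",proj(g,np.array(p)).round(1))
gb(s,[.5585,-.1935,.055],.055);gb(t,[.5585,-.1935,.055],.055)
h=cv2.cvtColor(t["frame"],cv2.COLOR_BGR2HSV);roi=np.zeros(h.shape[:2],bool);roi[190:245,130:260]=1
for nm,lo,hi in(("blue",100,125),("yellow",22,34)):
    for a,cc,m in blobs((h[...,0]>=lo)&(h[...,0]<=hi)&(h[...,1]>110)&(h[...,2]>60)&roi,25): print(nm,a,cc.round(1))
E
```

```text
ease 25.39 p [ 0.5589 -0.1938  0.0679] f [-0.9  0.   5.8] m [-0.01  0.16  0.02] gap 0.0233
open 26.48 p [ 0.5589 -0.1938  0.0676] f [ 0.9 -0.5  0.4] m [-0.08 -0.1  -0.  ] gap 0.0877
up 27.65 p [ 0.5585 -0.1937  0.1689] f [-0.8 -0.8 -0.2] m [-0.02 -0.05  0.03] gap 0.0881
away 28.8 p [ 0.4206 -0.3292  0.2492] f [-0.5 -0.6 -0.2] m [-0.06 -0.09  0.01] gap 0.0876
45 [373.8 204.8] [ 0.5587 -0.1939  0.055 ] pred [373.8 204.9]
124 [419.8 233.2] [ 0.5575 -0.1914  0.055 ] pred [421.  232.7]
blue 143 [157.5 215.5]
yellow 161 [231.3 218.5]
```

View pics/fin.png

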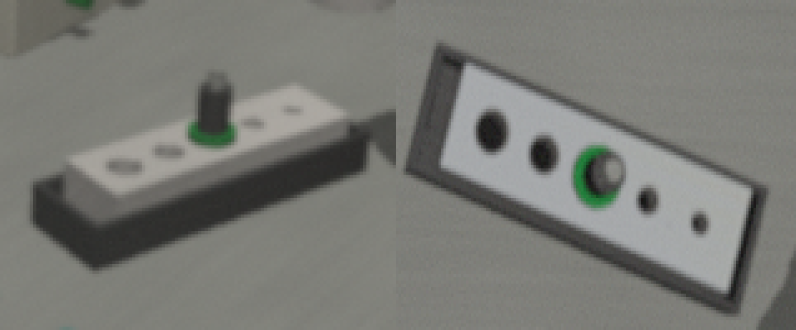

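The green fitting stands upright in the middle bore with its flange on the strip, and blue and yellow have not moved. I'm handing it in.

```bash
python3 -c "
from bench import *
print(job_done())"
```

```text
the job is handed in; nothing more can be done
None
```

I took the green-flanged fitting18 from the red place and parked it in the rack's middle (18 mm) bore, then let go and handed the job in at about 29 s. No verdict was reported.

- **Finding the bore:** the first gentle descent landed on the mouth's edge, reading about 5 N. Sliding 1.4 mm along the row towards the small-bore end let the stem in.
- **Pressing home:** the plunger met the stem at TCP height 0.074 m and pushed back with about 6 N. About 6 mm further down, at 0.0679 m, the flange landed and the force climbed. The highest force I read on the rack was 12.7 N, against the 25 N limit.
- **Position:** the side camera puts the flange at (0.5587, -0.1939), within about 0.2 mm of the release pose. The top camera reads (0.5575, -0.1914), about 2.8 mm from that. I put this down to the 2 mm calibration and the barb hiding part of the flange, and did not check further.
- **Fit and bystanders:** the pictures show the fitting upright and its flange flush. In the top view the blue and yellow fittings are within 0.1 px of where they started. I didn't measure the bottles, wrench, dish or ring again, but the arm was not meant to go near them and I saw no contact.

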